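# Find where the sliding pane binds and back it off

### The job

The clear sliding pane of this grinding box binds somewhere on its way in under the cover. Take it by the blue knob and slide it towards the cover until it is clearly tight, but gently, without forcing it, so that its tab pushes the red drag marker along and leaves it showing the tight spot; then back the pane off so that its tab stands one centimetre clear of the marker, and let go. Do not touch the marker yourself, and leave the bottle, burner, brush and dental cast where they are.

Things in the scene. Friction and masses are not known exactly. Their poses are not given: they have to be found in the camera images.
- box: White bench grinding box, fixed to the bench, 210 mm (x) by 440 mm (y) by 140 mm high, open on top. Origin: centre of its underside, on the bench; z up. Its y axis is the sliding direction: +y is towards the cover. An aluminium rail runs along its +x side (centre line at box x = 120 mm, top at z = 128 mm).
- cover: Fixed opaque white cover, blue edge strip, roofing the box from box y = 70 to 220 mm, its top 168 mm above the bench. The pane runs in beneath it. What makes the pane bind is hidden inside, in a different place each time: 45 to 155 mm of travel from the start, always beyond the marker's start. Origin: middle of its length (box y = 145 mm), z = 140 mm; axes as the box.
- pane: Clear plastic pane, 190 (x) by 240 (y) by 5 mm, black edging, about 0.3 to 0.65 kg, held in a track: it only slides along box y. Top 146 mm above the bench. Origin: on its underside below the knob, 30 mm from its -y edge; axes as the box. Running drag about 2 N; stays where left.
- lead_edge (a point): Middle of the pane's leading (+y) edge, 210 mm ahead of the knob, which meets the tight spot. From there resistance climbs about 3 N per mm. Clearly tight: the tight spot bears on the pane with over 4 N for 0.2 s, on top of the running drag and the marker's drag (push with 9 to 13 N in all, still pressing). Over 20 N there is forcing it.
- knob (a point): Grip point of the blue bar knob on the pane: bar 40 mm (x) by 16 mm (y, along the track), from 146 to 191 mm above the bench; the point is in its middle, 173.5 mm above the bench. Nothing else stands on the pane; its centre stays over 65 mm from the cover's edge. Best pinched from above, fingers closing along box y.
- tab_face (a point): Centre of the +y face of the blue tab (10 mm wide along y, 6 mm thick) that sticks out of the pane's +x side over the rail; this face lies 5 mm in +y from the knob's centre. Axes as the box.
- marker: Red drag marker, a block 26 mm (x) by 12 mm (y) by 22 mm high that rides on the rail, 20 g. It starts 15 to 70 mm ahead (+y) of the tab, slides with about 0.8 N of drag and stays where the tab has pushed it. Origin: in the middle of the lower edge of its -y face; axes as the box.
- marker_face (a point): Centre of the marker's -y face, the one the tab pushes. The clear gap between tab and marker is the distance along box y from tab_face to marker_face.
- bottle: White squeeze bottle with blue cap, 48 mm across, 110 mm tall, standing on the bench on the robot's side of the box. Origin: centre of its underside.
- burner: Chrome bench burner, 72 mm across, 78 mm tall, standing on the bench on the robot's side of the box. Origin: centre of its underside.
- brush: Wooden-handled brush 190 mm long, handle 20 mm thick, with a wider flat head, lying on the bench beyond the -y end of the box. Origin: under its middle.
- cast: Dental cast, terracotta base 62 by 46 mm with white teeth, 23 mm high, lying on the cover. Origin: on its underside.

How it is judged:
By the outcome, as a careful person would: the job done as asked, in the order asked, and still so for the second after the job is handed in, with the robot touching nothing.
It also fails if it takes over 45 s, if anything falls off the work surface, if the arm or the gripper's body presses on something with over 40 N, if the wrist force passes 120 N, or if a joint passes its speed limit or range.

### The arm

A 7-joint arm with a two-finger parallel gripper is mounted at the origin on the work surface. World frame = base frame: x ahead of the robot, y to its left, z up, the work surface at z = 0. Lengths are in m, angles in rad, forces in N, time in s.
With the tool pointing down it reaches from about 0.425 to 0.925 m from the base axis. Payload 6.8 kg.
Tool frame: the origin (TCP) lies at the very end of the fingers, on their centre line; the grasp point (between the pads) lies 19 mm behind it; z points along the fingers, y is the line along which they close (so a half turn about z gives the same grasp; the last joint's range is limited). The gripper opens to 85 mm and grips with 20 to 120 N. Pads are 22 mm wide; open, the fingers measure 114 mm over their backs; the gripper's body (76 mm by 85 mm) begins 54 mm behind the grasp point. The pads swing forward as they close: fully open they stand 13 mm farther back than shut.
Start: joints at [1.185, 0.477, 0.022, 1.555, -0.011, 1.109, -0.083], TCP at [0.185, -0.649, 0.231] pointing down, gripper open.
Joint ranges: [-2.96, 2.96], [-0.34, 2.1], [-1.41, 1.46], [0.24, 2.44], [-1.37, 4.51], [0.17, 1.92], [-2.96, 2.96]. Speed limits (rad/s): [2.39, 2.39, 3.14, 3.14, 3.14, 3.14, 3.14].

### API

Orientations are given as a unit quaternion [w, x, y, z].
In Python, from station import bot gives the robot as it stands. The module is installed in compiled form; this text tells all that it offers.
- The arm moves only by the shell command python3 -m jog 'ROWS' [OPENING] [FORCE]. ROWS is JSON, a list of rows, each a list of 4 numbers: the shift along the tool's x, y, z in cm, then the turn about the tool's z in rad. In form: [[x, y, z, spin], ...]. A call has 1 to 20 rows; each row is the pose to reach, as a shift and turn from the pose commanded when the call began, along the tool's axes at that moment; what a row does not reach only later rows make up. A row lasts 1/12 s, in which the tool goes at most 41.7 mm and 7.16 degrees, less where a joint would pass 70% of its speed; a pose out of reach is approached as far as the arm can. A call with a gripper value outside its range is refused whole. OPENING is the closure, from -1 (fully open) to 1 (shut), set as the call begins (- or left out, the last holds). The fingers move at their own pace and stop on an object; FORCE is the grip in N (left out, the last holds). Time passes only in rows, so rows that repeat a pose let the fingers close. It gives the time, the measured TCP pose, the force, the opening and the grip force at its end, in the units of the state.
- bot.get_obs(): the state, without advancing time (a new reading comes with each control period).
- bot.read_camera(name): name is "scene" or "top" or "wrist"; returns a dict with "pixels" (400x640x3 uint8, red, green, blue), "depth" (400x640 float32, m along the optical axis (not along the pixel's ray), 0 where there is no reading), "fovy" (degrees; the focal length in pixels is half the picture's height over the tangent of half this angle, whatever the lens; pixels are square), "cx", "cy" (the principal point, pixels), "pose" (4x4, takes a point from camera to world coordinates). Camera axes: x right, y down, z forward; pixel columns grow to the right and rows downward; lengths in m; the calibration is good to about 2 mm. A picture is of the moment at which its call begins.
- bot.hand_in(): hands the job in; it is judged then, once.
The state is a dict: "t": time; "q": joint angles; "joint_vel": joint speeds; "joint_torque": joint torques, N m; "eef_pos": TCP position; "tool_rot": TCP orientation; "contact_force": force on the tool from outside, world axes, zero at the start; "torque": the same for the moment, N m; "gripper_width": opening from 0.0 (shut) to 1.0 (fully open); "grasp_force": force on a finger pad.
Only numpy, scipy, OpenCV 4.12 (cv2) and the standard library are available. Lean on these libraries where they do the work, as an engineer would, in place of code of your own. Each camera call takes 0.05 s, during which the arm holds its last target. There are 200 camera calls.

## Working session

There is one attempt and no reset: what is moved stays moved. The work goes in short steps, Python scripts to look and compute and a shell command to move; the robot and the scene stay as the last step left them, time stands still between calls to the robot, and variables do not carry over. Pictures are saved under pics/ and viewed, at most 10 in all, crops included, and the job is handed in when it is done.

```bash
mkdir -p pics
cat > h.py <<'E'
import numpy as np, cv2
from station import bot
def cam(n):
    c=bot.read_camera(n); c['f']=200/np.tan(np.radians(c['fovy'])/2); return c
def pts(c):
    d=c['depth']; v,u=np.mgrid[:400,:640]
    P=np.stack([(u-c['cx'])/c['f']*d,(v-c['cy'])/c['f']*d,d],-1)
    return P@c['pose'][:3,:3].T+c['pose'][:3,3]
def ray(c,u,v,z):
    r=c['pose'][:3,:3]@np.array([(u-c['cx'])/c['f'],(v-c['cy'])/c['f'],1]); o=c['pose'][:3,3]
    return o+r*(z-o[2])/r[2]
def save(c,n): cv2.imwrite('pics/'+n+'.png',c['pixels'][:,:,::-1])
E
python3 - <<'E'
from h import *
for n in('top','scene'):
    c=cam(n);save(c,n+'0');print(n,c['pose'].round(3).tolist(),c['f'])
o=bot.get_obs();print(o)
E
```

```text
top [[0.014, -0.991, 0.135, 0.426], [-1.0, -0.015, -0.002, 0.024], [0.004, -0.135, -0.991, 1.123], [0.0, 0.0, 0.0, 1.0]] 418.82750945655414
scene [[-1.0, -0.019, 0.023, 0.571], [-0.028, 0.809, -0.588, 0.512], [-0.007, -0.588, -0.809, 0.809], [0.0, 0.0, 0.0, 1.0]] 461.48926358701385
{'t': 0.1, 'q': array([ 1.1849194 ,  0.47775109,  0.02234794,  1.55630938, -0.01150226,
        1.10929518, -0.08313287]), 'joint_vel': array([-0.00150812, -0.00045116,  0.00011315, -0.00145097,  0.00112699,
       -0.00088743,  0.00024972]), 'joint_torque': array([ 4.26413215e-03, -5.97760785e+01,  1.61364075e+00, -2.81956726e+01,
        1.28494523e-02,  4.97290413e-03, -3.38758457e-05]), 'eef_pos': array([ 0.18494576, -0.64863603,  0.23041871]), 'tool_rot': array([-7.99034527e-04,  9.90371414e-01,  1.38433356e-01, -1.72172885e-04]), 'contact_force': array([0.34360537, 0.01411386, 0.16741874]), 'torque': array([-0.0098555 ,  0.01763843, -0.01663245]), 'grasp_force': 0.0, 'gripper_width': 0.9999215523099032}
```

View pics/top0.png

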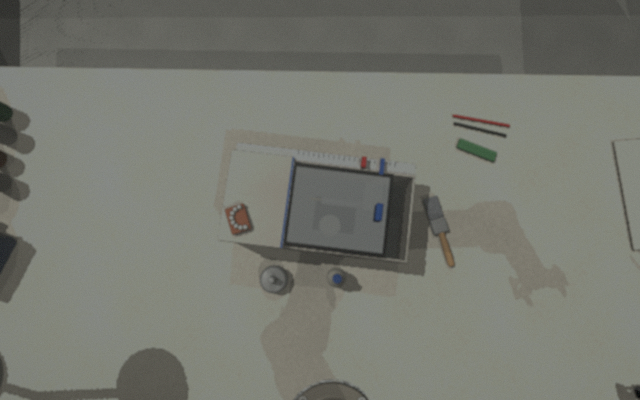

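View pics/scene0.png

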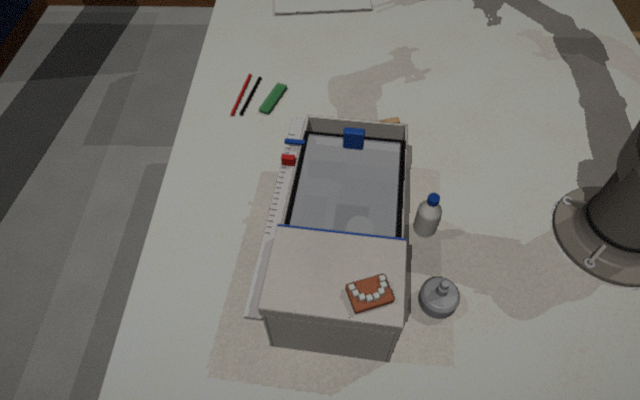

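The top view shows the knob at about (379,212), the tab at (382,167), the red marker at (364,162) and the cover's blue edge at x≈288. The scene view shows the same layout: knob (354,138), tab (294,141), marker (288,160). +y of the box is roughly world +y. Next I measure them.

```bash
cat >> h.py <<'E'
def blobs(c):
    H=cv2.cvtColor(c['pixels'],cv2.COLOR_RGB2HSV); out=[]
    for nm,m in(('blue',cv2.inRange(H,(105,120,50),(128,255,255))),('red',cv2.inRange(H,(0,160,60),(6,255,255))|cv2.inRange(H,(174,160,60),(180,255,255)))):
        n,L,s,ce=cv2.connectedComponentsWithStats(m)
        for i in range(1,n):
            if s[i,4]>=12: out.append((nm,s[i],ce[i],L==i))
    return out
E
python3 - <<'E'
from h import *
for n in('top','scene'):
    c=cam(n);P=pts(c);print(n)
    for nm,s,ce,m in blobs(c):
        if not(220<ce[0]<420 and 100<ce[1]<320):continue
        p=P[m];p=p[np.isfinite(p).all(1)]
        z=np.percentile(p[:,2],90);t=p[p[:,2]>z-.008]
        r=cv2.minAreaRect((t[:,:2]*1000).astype(np.float32))
        print(nm,s,ce.round(1),'z',z.round(4),'ctr',t.mean(0).round(4),'rect',np.round(r[0],1),np.round(r[1],1),round(r[2],1))
E
```

```text
top
blue [380 160   4  14  27] [381.6 167.1] z 0.1483 ctr [ 0.645  -0.1073  0.1465] rect [ 646.4 -107. ] [ 5.  31.8] 85.6
blue [375 204   7  16  89] [378.2 211.8] z 0.1918 ctr [ 0.5328 -0.0935  0.1902] rect [533.2 -93.7] [13.  34.2] 82.7
blue [334 275   6   7  26] [336.4 278.3] z 0.1119 ctr [ 0.3811 -0.0036  0.1092] rect [381.8  -3.8] [14.1 12. ] 1.0
scene
blue [343 127  22  22 401] [353.3 137.7] z 0.1907 ctr [ 0.5334 -0.0898  0.193 ] rect [561.7 203.8] [616.2  38.6] 84.6
blue [285 139  21   6  92] [294.8 141.4] z 0.1479 ctr [ 0.6465 -0.1075  0.1457] rect [ 646.3 -107. ] [39.1 14.8] 0.4
blue [278 224 128  16 181] [344.4 232.1] z 0.1701 ctr [0.5514 0.1174 0.1757] rect [609.2 287. ] [408.9 204. ] 73.1
red [282 154  13  11 122] [287.9 159.4] z 0.151 ctr [ 0.6566 -0.0629  0.1485] rect [656.4 -64.2] [11.  23.4] 81.3
```

```bash
cat >> h.py <<'E'
def strip_yaw(c):
    H=cv2.cvtColor(c['pixels'],cv2.COLOR_RGB2HSV); m=cv2.inRange(H,(105,70,40),(130,255,255))
    n,L,s,ce=cv2.connectedComponentsWithStats(m)
    i=max(range(1,n),key=lambda k:max(s[k,2],s[k,3])); v,u=np.where(L==i)
    X=np.array([ray(c,a,b,.168)[:2] for a,b in zip(u,v)])
    vx,vy,x0,y0=cv2.fitLine(X.astype(np.float32),cv2.DIST_HUBER,0,.01,.01).ravel()
    return np.degrees(np.arctan(vy/vx)),(x0,y0),s[i]
E
python3 - <<'E'
from h import *
for n in('top','scene'): print(n,strip_yaw(cam(n)))
c=cam('scene')
R=bot.get_obs()['tool_rot']
from scipy.spatial.transform import Rotation as T
print(T.from_quat(R[[1,2,3,0]]).as_matrix().round(4))
E
```

```text
top (np.float32(-8.918341), (np.float32(0.5349583), np.float32(-0.09603655)), array([374, 203,   9,  18, 126], dtype=int32))
scene (np.float32(-6.300475), (np.float32(0.5545383), np.float32(0.11210419)), array([278, 224, 129,  17, 278], dtype=int32))
[[ 9.617e-01  2.742e-01 -1.000e-04]
 [ 2.742e-01 -9.617e-01  4.000e-04]
 [-0.000e+00 -4.000e-04 -1.000e+00]]
```

```bash
python3 -m jog '[[1,-0.9,0,0.02],[3.5,-3.2,0,0.06],[7,-6.3,0,0.12],[10,-9,0,0.18],[13,-11.7,0,0.24],[16,-14.4,0,0.3],[19,-17.1,0,0.36],[22,-19.8,0,0.391],[25,-22.5,0,0.391],[28,-25.2,0,0.391],[31,-27.9,0,0.391],[34,-30.6,0,0.391],[37,-33.3,0,0.391],[40,-36,0,0.391],[43,-38.8,0,0.391],[45.5,-41,0,0.391],[47.5,-42.8,0,0.391],[48.7,-43.9,0,0.391],[48.7,-43.9,0,0.391],[48.7,-43.9,0,0.391]]' -0.3 30
python3 - <<'E'
from h import *
c=cam('wrist');save(c,'w1')
P=pts(c)
for nm,s,ce,m in blobs(c):
    p=P[m]; p=p[p[:,2]>.05]
    if len(p)<20: continue
    z=np.percentile(p[:,2],90);t=p[abs(p[:,2]-z)<.006]
    r=cv2.minAreaRect((t[:,:2]*1000).astype(np.float32))
    print(nm,s,ce.round(1),'z',z.round(4),'rect',np.round(r[0],1),np.round(r[1],1),round(r[2],1))
o=bot.get_obs();print(o['eef_pos'],o['tool_rot'],o['q'],o['contact_force'])
E
```

```text
t: 2.02
eef_pos: [0.5332, -0.0928, 0.2312]
tool_rot: [0.0, 0.998, -0.056, -0.0]
contact_force: [0.2, -0.3, 0.3]
gripper_width: 0.649
grasp_force: 0.0
blue [ 320    0   19   62 1009] [329.4  31.1] z 0.1476 rect [ 644.5 -109.6] [11.3 34.7] 83.6
blue [ 317  179   26   77 1838] [329.3 218.1] z 0.1913 rect [534.2 -97.4] [14.7 38.9] 84.1
blue [  0 195  43 158 814] [ 19.5 276. ] z 0.1693 rect [510.3 116.8] [  5.3 118.4] 83.6
blue [251 347   9  13  73] [254.9 353.2] z 0.3057 rect [545.2 -78.6] [0.2 0.6] 80.7
red [247   0  20  40 758] [256.7  19. ] z 0.151 rect [655.4 -66.1] [10.8 22.1] 83.9
[ 0.53266588 -0.09415264  0.23116937] [ 3.14543519e-04  9.98391724e-01 -5.66903482e-02 -2.67881673e-04] [ 0.26218149  0.27087347 -0.24258809  1.8635798   0.07638502  1.01656645
 -1.69641734] [-0.69714915 -0.99870846  0.53976316]
```

View pics/w1.png

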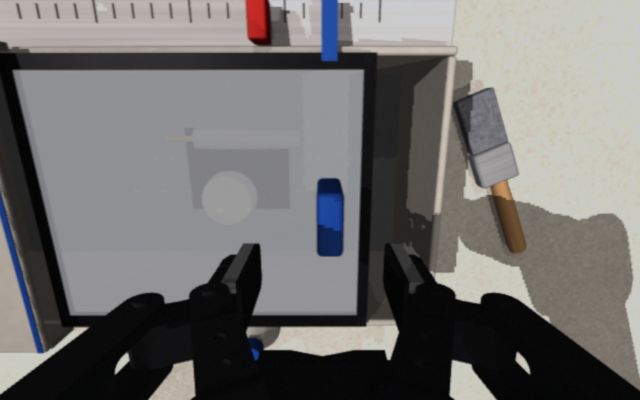

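The wrist view shows the knob at (329,218) between the fingers, the tab at (329,31) and the marker at (257,19). The knob is near (0.534,-0.096), yaw about -6.3°, and the marker gap is about 33 mm. Now descend and grip.

```bash
python3 -m jog '[[0,0.2,1,0],[0,0.2,2.5,0],[0,0.2,4,0],[0,0.2,5.5,0],[0,0.2,6.7,0],[0,0.2,7.4,0],[0,0.2,7.4,0],[0,0.2,7.4,0]]' && python3 -m jog '[[0,0,0,0],[0,0,0,0],[0,0,0,0],[0,0,0,0],[0,0,0,0],[0,0,0,0],[0,0,0,0],[0,0,0,0]]' 1 50
python3 - <<'E'
from h import *
c=cam('wrist');save(c,'w2')
for i in range(3):
    o=bot.get_obs();print(o['eef_pos'],o['contact_force'],o['torque'])
    bot.read_camera('top')
E
```

```text
t: 2.73
eef_pos: [0.5324, -0.0963, 0.1571]
tool_rot: [0.0, 0.998, -0.057, -0.0]
contact_force: [-0.4, 0.4, -0.3]
gripper_width: 0.65
grasp_force: 0.0
t: 3.4
eef_pos: [0.5333, -0.0957, 0.1581]
tool_rot: [0.0, 0.998, -0.057, 0.001]
contact_force: [-2.6, -0.0, 5.8]
gripper_width: 0.178
grasp_force: 49.2
[ 0.53328545 -0.09566729  0.15808298] [-1.59952854 -1.44773729  6.04375761] [-0.18662823  0.29572567  0.19313364]
[ 0.53329102 -0.09567487  0.15811142] [-0.74846586 -0.52540498  5.83096326] [-0.16879546  0.27346016  0.1191183 ]
[ 0.53329831 -0.09565415  0.15811824] [-1.54262881 -1.19405394  6.15079143] [-0.1344052   0.34186103  0.18861429]
```

View pics/w2.png

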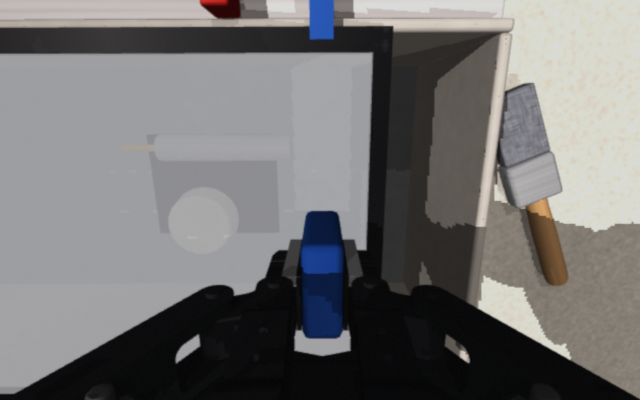

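The knob is held at (322,275) between the pads. Now I push, quickly over the free first 36 mm and then in guarded small steps.

```bash
cat > chk.py <<'E'
import sys,numpy as np
from station import bot
o=bot.get_obs();b=np.array([.11,.994,0]);f=-o['contact_force']@b
print(round(o['t'],2),'travel mm',round(((o['eef_pos']-[.5333,-.0957,0])@b)*1000,2),'push N',round(f,2),o['contact_force'].round(1))
sys.exit(f>float(sys.argv[1]))
E
python3 -m jog '[[0,-0.2,0,0],[0,-0.5,0,0],[0,-0.8,0,0],[0,-1.1,0,0],[0,-1.4,0,0],[0,-1.7,0,0],[0,-2.0,0,0],[0,-2.3,0,0],[0,-2.6,0,0],[0,-2.9,0,0],[0,-3.2,0,0],[0,-3.4,0,0],[0,-3.6,0,0],[0,-3.6,0,0]]' >/dev/null; python3 chk.py 6 &&
python3 -m jog '[[0,-0.15,0,0],[0,-0.3,0,0],[0,-0.3,0,0]]' >/dev/null && python3 chk.py 6 &&
python3 -m jog '[[0,-0.15,0,0],[0,-0.3,0,0],[0,-0.3,0,0]]' >/dev/null && python3 chk.py 6 &&
python3 -m jog '[[0,-0.1,0,0],[0,-0.2,0,0],[0,-0.2,0,0]]' >/dev/null && python3 chk.py 6 &&
python3 -m jog '[[0,-0.1,0,0],[0,-0.2,0,0],[0,-0.2,0,0]]' >/dev/null && python3 chk.py 6
```

```text
4.77 travel mm 36.08 push N 0.55 [-2.3 -0.3  7.1]False
```

```bash
sed -i 's/sys.exit(f>float(sys.argv\[1\]))/sys.exit(int(f>float(sys.argv[1])))/' chk.py
python3 -m jog '[[0,-0.15,0,0],[0,-0.3,0,0],[0,-0.3,0,0]]' >/dev/null && python3 chk.py 5 &&
python3 -m jog '[[0,-0.15,0,0],[0,-0.3,0,0],[0,-0.3,0,0]]' >/dev/null && python3 chk.py 5 &&
python3 -m jog '[[0,-0.1,0,0],[0,-0.2,0,0],[0,-0.2,0,0]]' >/dev/null && python3 chk.py 5 &&
python3 -m jog '[[0,-0.1,0,0],[0,-0.2,0,0],[0,-0.2,0,0]]' >/dev/null && python3 chk.py 5 &&
python3 -m jog '[[0,-0.1,0,0],[0,-0.2,0,0],[0,-0.2,0,0]]' >/dev/null && python3 chk.py 5 &&
python3 -m jog '[[0,-0.1,0,0],[0,-0.2,0,0],[0,-0.2,0,0]]' >/dev/null && python3 chk.py 5 &&
python3 -m jog '[[0,-0.1,0,0],[0,-0.2,0,0],[0,-0.2,0,0]]' >/dev/null && python3 chk.py 5 &&
python3 -m jog '[[0,-0.1,0,0],[0,-0.2,0,0],[0,-0.2,0,0]]' >/dev/null && python3 chk.py 5
```

```text
5.02 travel mm 38.83 push N 1.61 [-2.4 -1.4  6. ]
5.27 travel mm 41.83 push N 2.14 [-2.9 -1.8  7. ]
5.52 travel mm 43.75 push N 2.06 [-1.9 -1.9  6.7]
5.77 travel mm 45.71 push N 2.85 [-1.9 -2.7  6.7]
6.02 travel mm 47.71 push N 2.23 [-2.6 -2.   6.4]
6.27 travel mm 49.74 push N 2.63 [-2.7 -2.3  7.6]
6.52 travel mm 51.72 push N 1.98 [-2.4 -1.7  6.8]
6.77 travel mm 53.73 push N 2.39 [-3.  -2.1  6.2]
```

```bash
python3 -m jog '[[0,-0.12,0,0],[0,-0.25,0,0],[0,-0.25,0,0]]' >/dev/null && python3 chk.py 5 &&
python3 -m jog '[[0,-0.12,0,0],[0,-0.25,0,0],[0,-0.25,0,0]]' >/dev/null && python3 chk.py 5 &&
python3 -m jog '[[0,-0.12,0,0],[0,-0.25,0,0],[0,-0.25,0,0]]' >/dev/null && python3 chk.py 5 &&
python3 -m jog '[[0,-0.12,0,0],[0,-0.25,0,0],[0,-0.25,0,0]]' >/dev/null && python3 chk.py 5 &&
python3 -m jog '[[0,-0.12,0,0],[0,-0.25,0,0],[0,-0.25,0,0]]' >/dev/null && python3 chk.py 5 &&
python3 -m jog '[[0,-0.12,0,0],[0,-0.25,0,0],[0,-0.25,0,0]]' >/dev/null && python3 chk.py 5 &&
python3 -m jog '[[0,-0.12,0,0],[0,-0.25,0,0],[0,-0.25,0,0]]' >/dev/null && python3 chk.py 5 &&
python3 -m jog '[[0,-0.12,0,0],[0,-0.25,0,0],[0,-0.25,0,0]]' >/dev/null && python3 chk.py 5 &&
python3 -m jog '[[0,-0.12,0,0],[0,-0.25,0,0],[0,-0.25,0,0]]' >/dev/null && python3 chk.py 5 &&
python3 -m jog '[[0,-0.12,0,0],[0,-0.25,0,0],[0,-0.25,0,0]]' >/dev/null && python3 chk.py 5 &&
python3 -m jog '[[0,-0.12,0,0],[0,-0.25,0,0],[0,-0.25,0,0]]' >/dev/null && python3 chk.py 5 &&
python3 -m jog '[[0,-0.12,0,0],[0,-0.25,0,0],[0,-0.25,0,0]]' >/dev/null && python3 chk.py 5 &&
python3 -m jog '[[0,-0.12,0,0],[0,-0.25,0,0],[0,-0.25,0,0]]' >/dev/null && python3 chk.py 5 &&
python3 -m jog '[[0,-0.12,0,0],[0,-0.25,0,0],[0,-0.25,0,0]]' >/dev/null && python3 chk.py 5 &&
python3 -m jog '[[0,-0.12,0,0],[0,-0.25,0,0],[0,-0.25,0,0]]' >/dev/null && python3 chk.py 5 &&
python3 -m jog '[[0,-0.12,0,0],[0,-0.25,0,0],[0,-0.25,0,0]]' >/dev/null && python3 chk.py 5
```

```text
7.02 travel mm 56.31 push N 2.13 [-3.1 -1.8  6.7]
7.27 travel mm 58.81 push N 2.11 [-2.4 -1.9  6.2]
7.52 travel mm 61.3 push N 1.9 [-2.  -1.7  6.8]
7.77 travel mm 63.79 push N 1.71 [-3.4 -1.3  6.2]
8.02 travel mm 66.29 push N 1.77 [-2.8 -1.5  7.4]
8.27 travel mm 67.6 push N 4.99 [-3.9 -4.6  7.5]
8.52 travel mm 68.74 push N 8.18 [-3.9 -7.8  7.1]
```

```bash
python3 -m jog '[[0,-0.08,0,0],[0,-0.17,0,0],[0,-0.17,0,0],[0,-0.17,0,0],[0,-0.17,0,0]]' >/dev/null && python3 chk.py 5; python3 -m jog '[[0,0,0,0]]' >/dev/null; python3 chk.py 5; python3 -m jog '[[0,0,0,0]]' >/dev/null; python3 chk.py 5
```

```text
8.93 travel mm 69.38 push N 10.82 [ -3.2 -10.5   9.1]
9.02 travel mm 69.37 push N 10.32 [ -3.7 -10.    9.7]
9.1 travel mm 69.37 push N 11.2 [ -4.2 -10.8   9.7]
```

```bash
python3 -m jog '[[0,0.2,0,0],[0,0.5,0,0],[0,0.8,0,0],[0,1.1,0,0],[0,1.3,0,0],[0,1.35,0,0],[0,1.35,0,0],[0,1.35,0,0],[0,1.35,0,0]]' >/dev/null; python3 chk.py 5
cat > gap.py <<'E'
from h import *
b=np.array([.109,.994]);import sys
for n in('top','scene','wrist'):
    c=cam(n);P=pts(c);save(c,n+sys.argv[1]);D={}
    for nm,s,ce,m in blobs(c):
        p=P[m];p=p[(p[:,2]>.135)&(p[:,2]<.156)&(p[:,0]>.63)]
        if len(p)>8:
            y=p[:,:2]@b;D[nm]=y; print(n,nm,len(p),s,'y range',np.percentile(y,[2,50,98]).round(4))
    if len(D)==2: print('gap raw',np.percentile(D['red'],2)-np.percentile(D['blue'],98), 'centres',(np.percentile(D['red'],[2,98]).mean()-np.percentile(D['blue'],[2,98]).mean()))
E
python3 gap.py 3
```

```text
9.85 travel mm 60.62 push N 0.13 [-3.   0.2  6.4]
scene blue 98 [279 163  21   6 102] y range [0.0189 0.0258 0.0288]
scene red 111 [278 169  14  11 127] y range [0.0399 0.0478 0.05  ]
gap raw 0.011113723250196827 centres 0.021069660523395997
wrist blue 971 [309   0  26  40 994] y range [0.0187 0.0237 0.0287]
wrist red 410 [259   0  32  16 429] y range [0.0376 0.0426 0.048 ]
gap raw 0.008915158380418644 centres 0.019109461763647674
```

```bash
python3 -m jog '[[0,0.06,0,0],[0,0.12,0,0],[0,0.12,0,0],[0,0.12,0,0],[0,0.12,0,0]]' >/dev/null; python3 chk.py 5; python3 gap.py 4
```

```text
10.42 travel mm 59.71 push N -2.05 [-1.5  2.2  6.4]
scene blue 100 [279 162  21   7 100] y range [0.0186 0.025  0.0284]
scene red 114 [278 169  14  12 128] y range [0.0398 0.0479 0.0501]
gap raw 0.0113878932407223 centres 0.021445060770267185
wrist blue 967 [309   0  26  40 989] y range [0.0179 0.0229 0.0278]
wrist red 413 [256   0  33  16 431] y range [0.0376 0.0425 0.0481]
gap raw 0.009790528524789035 centres 0.01998962099391547
```

View pics/wrist4.png

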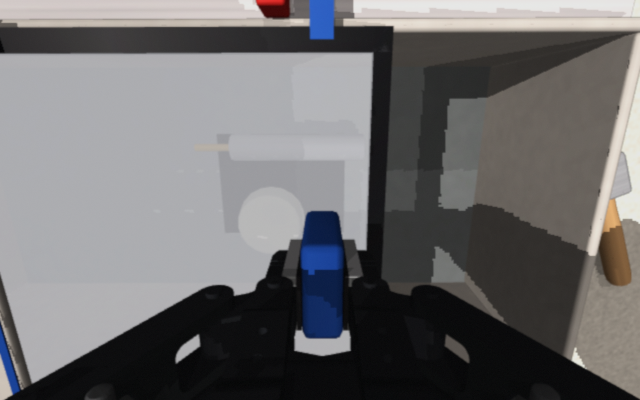

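The wrist view shows the tab at (322,20) and the marker at (273,8), clearly separated, with a gap of about 9.7 mm. I trim 0.3 mm, release and lift.

```bash
python3 -m jog '[[0,0.03,0,0],[0,0.03,0,0],[0,0.03,0,0]]' >/dev/null; python3 chk.py 5; python3 -m jog '[[0,0,0,0],[0,0,0,0],[0,0,0,0],[0,0,0,0]]' 0.2 >/dev/null; python3 -m jog '[[0,0,-0.5,0],[0,0,-1.5,0],[0,0,-3,0],[0,0,-5,0],[0,0,-7,0],[0,0,-8,0],[0,0,-8,0],[0,0,-8,0]]'; python3 gap.py 5
```

```text
10.82 travel mm 59.55 push N -2.52 [-1.9  2.7  6.7]
t: 11.82
eef_pos: [0.5396, -0.0376, 0.2377]
tool_rot: [0.0, 0.998, -0.057, 0.001]
contact_force: [0.1, 0.6, -1.4]
gripper_width: 0.401
grasp_force: 0.0
scene blue 100 [279 162  22   7 100] y range [0.0178 0.0247 0.0286]
scene red 108 [278 169  13  12 128] y range [0.0404 0.0479 0.0502]
gap raw 0.01179954494178815 centres 0.022120660203132178
wrist blue 955 [311   0  18  61 999] y range [0.0177 0.0227 0.0275]
wrist red 758 [276   0  21  40 762] y range [0.0376 0.0429 0.0486]
gap raw 0.010097260870199989 centres 0.020507246337283826
```

View pics/wrist5.png

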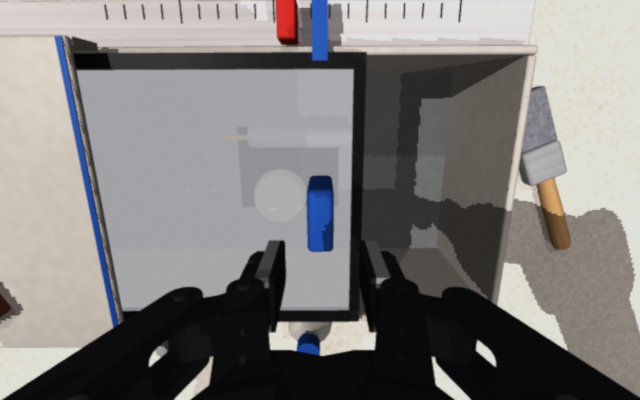

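The wrist view shows the knob free at (320,213), with a clear gap between tab (320,30) and marker (287,20). The camera puts it at 9.5–10.1 mm and the arm's travel at 9.8 mm. Handing in.

```bash
python3 -c "
from station import bot
print(bot.hand_in())"
```

```text
the job is handed in; nothing more can be done
None
```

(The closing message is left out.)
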